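Empty the tipping cup and gauge its floor with the sprung probe

TASK

Tip the swivelling steel cup over so that all five metal pellets drop into the tray beneath it, then swing it back fully upright. Then take the sprung probe out of its rack and hold it upright in the cup with its point inside the small ring marked in the middle of the cup's floor, pressed gently so that the sprung tip is about half pushed in. Finish while still holding it there, with the pellets left in the tray and the other things on the bench left alone.

Things in the scene. Friction and masses are not known exactly. Their poses are not given: they have to be found in the camera images.
- stand: Stand fixed to the bench: base 170 x 245 mm, steel catch tray (124 x 235 mm outside, 3 mm walls, rim 44 and inner floor 7 mm above the bench, from y = -52 to +182 mm), uprights 116 mm high at x = -72 and +72 mm that carry the cup. Origin on the bench straight below the cup's centre; x along the cup's pivot axis, z up; -x is the lever side and faces the robot, give or take 0.3 rad.
- cup (a joint): Tilt of the open steel cup (rad): 0 = upright at its stop, growing as the mouth tips to the stand's +y, stop at 2.4; past 2 the pellets slide out. Friction keeps it where it is left (1.3 N at the handle moves it). Cup 62 mm high, outside 82 mm wide at the mouth and 62 at the foot, wall 3; upright, its rim is 127 and its inner floor 71 mm above the bench.
- pivot (a point): The point on the pivot axis in the cup's middle, 100 mm above the bench; axes as the stand's. The axis runs along the stand's x.
- lever_grip (a point): Middle of the lever handle, a round black bar 12 mm thick, 50 mm long, parallel to the pivot axis and 80 mm from it, at x = -114 mm of the stand (arm at x = -85). It turns with the cup: at tilt q the lever leans q - 0.96 rad from vertical to the stand's +y (upright cup: 55 deg to -y, handle 146 mm up). Pinched lightly from above, the bar can turn between the fingers.
- spot (a point): Centre of the engraved ring (16 mm across, flush) in the middle of the cup's inner floor; the spot to be gauged. With the cup upright it is 71 mm above the bench. z is the cup's own axis.
- pellet0: Aluminium pellet, cylinder 15 mm across and 14 mm high, 10 g, lying in the cup at the start. Origin in the middle of one end face.
- pellet1: Aluminium pellet, cylinder 15 mm across and 14 mm high, 10 g, lying in the cup at the start. Origin in the middle of one end face.
- pellet2: Aluminium pellet, cylinder 15 mm across and 14 mm high, 10 g, lying in the cup at the start. Origin in the middle of one end face.
- pellet3: Aluminium pellet, cylinder 15 mm across and 14 mm high, 10 g, lying in the cup at the start. Origin in the middle of one end face.
- pellet4: Aluminium pellet, cylinder 15 mm across and 14 mm high, 10 g, lying in the cup at the start. Origin in the middle of one end face.
- rack: White probe rack, fixed to the bench: foot 110 x 110 mm, top block 80 x 80 mm whose top is 110 mm above the bench, with a 12 mm vertical hole through its middle (block 30 mm thick). Origin on the bench below the hole.
- probe: Probe upright in the rack, 80 to 130 g: square handle 22 x 22 mm (sides along its x and y), 6 to 76 mm above the origin, on a round 30 mm collar (0 to 6 mm) resting on the rack's top; below, a steel stem 10 mm thick, 86 mm long, then a sprung brass tip. Origin in the middle of the collar's underside, z up along the probe. Must be lifted 105 mm to clear the rack.
- probe_tip (a joint): How far the sprung tip is pushed into the stem (m): 0 = fully out, 0.012 = bottomed. Spring 0.3 N per mm on 0.6 N preload (2.4 N at half, 4.2 N bottomed).
- probe_point (a point): The very end of the brass tip (7 mm thick, round end), 100 mm below the probe's origin when the tip is fully out.
- jar: Closed jar, 60 mm across and 100 mm high, a bystander on the bench. Origin under its middle.
- tip_box: Grey box with a clear lid, 82 x 120 x 63 mm, a bystander. Origin under its middle.
- beaker: Glass beaker, 70 mm across and 90 mm high, a bystander. Origin under its middle.

How it is judged:
On the way, in this order (a step that is already met when the one before it is completed fails the run):
1. the cup is tipped over and all five pellets have dropped into the tray (x of pellet0 in the frame of stand between -0.062 and 0.062 m and y of pellet0 in the frame of stand between -0.053 and 0.183 m and z of each of pellet0, pellet1, pellet2, pellet3, pellet4 in the frame of stand below 0.05 m and x of pellet1 in the frame of stand between -0.062 and 0.062 m and y of pellet1 in the frame of stand between -0.053 and 0.183 m and x of pellet2 in the frame of stand between -0.062 and 0.062 m and y of pellet2 in the frame of stand between -0.053 and 0.183 m and x of pellet3 in the frame of stand between -0.062 and 0.062 m and y of pellet3 in the frame of stand between -0.053 and 0.183 m and x of pellet4 in the frame of stand between -0.062 and 0.062 m and y of pellet4 in the frame of stand between -0.053 and 0.183 m and value of joint cup above 1.2 rad), for 0.1 s.
2. the cup is swung back upright, the pellets in the tray, the probe not yet in the cup (x of pellet0 in the frame of stand between -0.062 and 0.062 m and y of pellet0 in the frame of stand between -0.053 and 0.183 m and z of each of pellet0, pellet1, pellet2, pellet3, pellet4 in the frame of stand below 0.05 m and x of pellet1 in the frame of stand between -0.062 and 0.062 m and y of pellet1 in the frame of stand between -0.053 and 0.183 m and x of pellet2 in the frame of stand between -0.062 and 0.062 m and y of pellet2 in the frame of stand between -0.053 and 0.183 m and x of pellet3 in the frame of stand between -0.062 and 0.062 m and y of pellet3 in the frame of stand between -0.053 and 0.183 m and x of pellet4 in the frame of stand between -0.062 and 0.062 m and y of pellet4 in the frame of stand between -0.053 and 0.183 m and value of joint cup below 0.08 rad and horizontal distance between probe_point and spot above 0.06 m), for 0.1 s.
At the end, for the whole second after the job is handed in: All five pellets lie in the tray, the cup is upright (tilt under 0.08 rad), and the gripper still holds the probe, at rest and within 8 degrees of vertical, its point within 8 mm of the ring's centre on the cup's floor, the sprung tip pushed in 2 to 10 mm and the contact force 0.5 to 6 N (x of pellet0 in the frame of stand between -0.062 and 0.062 m and y of pellet0 in the frame of stand between -0.053 and 0.183 m and z of each of pellet0, pellet1, pellet2, pellet3, pellet4 in the frame of stand below 0.05 m and x of pellet1 in the frame of stand between -0.062 and 0.062 m and y of pellet1 in the frame of stand between -0.053 and 0.183 m and x of pellet2 in the frame of stand between -0.062 and 0.062 m and y of pellet2 in the frame of stand between -0.053 and 0.183 m and x of pellet3 in the frame of stand between -0.062 and 0.062 m and y of pellet3 in the frame of stand between -0.053 and 0.183 m and x of pellet4 in the frame of stand between -0.062 and 0.062 m and y of pellet4 in the frame of stand between -0.053 and 0.183 m and value of joint cup below 0.08 rad and horizontal distance between probe_point and spot below 0.008 m and distance between probe_point and spot below 0.01 m and angle between probe's own z axis and vertical below 0.14 rad and value of joint probe_tip between 0.002 and 0.01 m and contact force between probe and stand between 0.5 and 6 N and contact force between the fingers and probe above 1 N and linear speed of probe below 0.02 m/s); the arm keeps its last pose, push and grip.
It fails at once if the probe is jammed hard against the cup or stand (over 15 N) (contact force between probe and stand above 15 N).
It fails at once if the jar is moved by more than 25 mm (distance of jar from where it was at the start of the episode above 0.025 m).
It fails at once if the tip box is moved by more than 25 mm (distance of tip_box from where it was at the start of the episode above 0.025 m).
It fails at once if the beaker is moved by more than 25 mm (distance of beaker from where it was at the start of the episode above 0.025 m).
It also fails if it takes over 58 s, if anything falls off the work surface, if the arm or the gripper's body presses on something with over 40 N, if the wrist force passes 120 N, or if a joint passes its speed limit or range.

ROBOT

A 6-joint arm with a two-finger parallel gripper is mounted at the origin on the work surface. World frame = base frame: x ahead of the robot, y to its left, z up, the work surface at z = 0. Lengths are in m, angles in rad, forces in N, time in s.
With the tool pointing down it reaches from about 0.35 to 0.975 m from the base axis. Payload 4.9 kg.
Tool frame: the origin (TCP) lies midway between the tips of the shut fingers; the grasp point (between the pads) lies 19 mm behind it; y points along the fingers, x is the direction in which the jaws open and shut, and the axes are right-handed (so a half turn about y gives the same grasp; the last joint's range is limited). The gripper opens to 85 mm and grips with 20 to 120 N. Pads are 22 mm wide; open, the fingers measure 114 mm over their backs; the gripper's body (76 mm by 85 mm) begins 54 mm behind the grasp point. The pads swing forward as they close: fully open they stand 13 mm farther back than shut.
Start: joints at [1.108, 0.053, 1.613, -0, 1.476, -0.119], TCP at [0.211, 0.588, 0.231] pointing down, gripper open.
Joint ranges: [-3.01, 3.01], [-1.01, 2.22], [0.06, 2.58], [-1.02, 4.17], [0.09, 2.62], [-3.14, 3.14]. Speed limits (rad/s): [2.57, 2.57, 3.14, 3.14, 3.14, 3.14].

INTERFACE

Orientations are given as a unit quaternion [x, y, z, w].
In Python, from station import readout, viewer, job gives the robot as it stands. The module is installed in compiled form; this text tells all that it offers.
- The arm moves only by the tool play_rows, never from a script. Its argument "deltas" is a list that holds one entry, the list of rows, each a list of 4 numbers: the shift along the world's x, y, z in m, then the turn about the world's z in rad. In form: [[[x, y, z, twist], ...]]. A call has 1 to 12 rows; each row is the pose to reach, as a shift and turn from the pose measured when the call began; what a row does not reach only later rows make up. A row lasts 1/8 s, in which the tool goes at most 62.5 mm and 10.7 degrees, less where a joint would pass 70% of its speed; a pose out of reach is approached as far as the arm can. A call with a gripper value outside its range is refused whole. "claw" is the closure, from -1 (fully open) to 1 (shut), set as the call begins (left out, the last holds). The fingers move at their own pace and stop on an object; the grip force is fixed at half the most. Time passes only in rows, so rows that repeat a pose let the fingers close. It gives the time, the measured TCP pose, the force and the opening at its end, in the units of the state.
- readout.observe(): the state, without advancing time (a new reading comes with each control period).
- viewer.get_image(name): name is "scene" or "top" or "wrist"; returns a dict with "img" (400x640x3 uint8, red, green, blue), "fx", "fy", "cx", "cy" (pixels), "T" (4x4, takes a point from camera to world coordinates). Camera axes: x right, y up, looking along -z (the intrinsics and any distortion apply to the point x, -y, -z); pixel columns grow to the right and rows downward; lengths in m; the calibration is good to about 2 mm. A picture is of the moment at which its call begins. There is no depth.
- job.close_job(): hands the job in, once; it reports no verdict.
Trained networks look in the newest picture that a camera, given by its name, has taken for a name from the list of things; names that differ only in an ending like _2 or _b are one class to them, and where a whole thing is asked for, a point or a joint stands for the part that bears it (a point fixed in the world has none). Each returns a list of dicts, best first, with "score" (0 to 1); they miss things now and then, are a little off and sometimes report something else, mostly with a low value. They report only what shows in the picture. A call takes as long as a camera call.
- viewer.silhouettes(target, camera): "pixels" (400x640 bool, what is visible of it).
- viewer.place_of(target, camera): "centre" ([x, y, z] in m, in the coordinates of the camera as it stood for that picture, good to about 4 mm: a listed point, or the origin of a listed thing).
The state is a dict: "t": time; "qpos": joint angles; "qd": joint speeds; "effort": joint torques, N m; "position": TCP position; "tool_rot": TCP orientation; "wrist_force": force on the tool from outside, world axes, zero at the start; "moment": the same for the moment, N m; "grip_width": finger opening in m.
Only numpy, scipy, OpenCV 4.12 (cv2) and the standard library are available. Lean on these libraries where they do the work, as an engineer would, in place of code of your own. Each camera call takes 0.05 s, during which the arm holds its last target.

## Working session

There is one attempt and no reset: what is moved stays moved. The work goes in short steps, Python scripts to look and compute and a tool call to move; the robot and the scene stay as the last step left them, time stands still between calls to the robot, and variables do not carry over. Pictures are saved under pics/ and viewed, and the job is handed in when it is done.

Besides the shell and the picture viewer there is one more tool, called after ">>>" as a command line: name --argument value ..., lists and objects as JSON in quotes. play_rows: Moves the arm, as the interface text tells. Its arguments: {"type":"object","properties":{"deltas":{"type":"array","items":{"type":"array","items":{"type":"array","items":{"type":"number"}}}},"claw":{"type":"number"}},"required":["deltas"]}

```bash
mkdir -p pics; cat > h.py <<'E'
import numpy as np, cv2
from station import readout, viewer, job
def snap(c,n):
    d=viewer.get_image(c); cv2.imwrite(f'pics/{n}.png',d['img'][:,:,::-1]); return d
def w(d,p): return (np.array(d['T'])@np.append(p,1))[:3]
def px(d,P):
    p=np.linalg.inv(np.array(d['T']))@np.append(P,1); return (d['cx']+d['fx']*p[0]/-p[2], d['cy']+d['fy']*p[1]/p[2])
def ray(d,u,v):
    T=np.array(d['T']); r=T[:3,:3]@np.array([(u-d['cx'])/d['fx'],-(v-d['cy'])/d['fy'],-1]); return T[:3,3],r
def tri(rs):
    A=np.zeros((3,3));b=np.zeros(3)
    for o,r in rs:
        r=r/np.linalg.norm(r);M=np.eye(3)-np.outer(r,r);A+=M;b+=M@o
    return np.linalg.solve(A,b)
E
python3 - <<'E'
from h import *
s=readout.observe(); print({k:np.round(v,3) for k,v in s.items()})
for c in ['scene','top','wrist']:
    d=snap(c,c+'0'); print(c,[k for k in d],np.round(d['T'],3).tolist(),d['fx'],d['fy'],d['cx'],d['cy'])
    for n in ['stand','pivot','lever_grip','spot','rack','probe','probe_point','jar','tip_box','beaker']:
        r=viewer.place_of(n,c)
        print(n,[(round(float(x['score']),2),np.round(w(d,x['centre']),3).tolist(),np.round(px(d,w(d,x['centre']))).tolist()) for x in r[:2]])
E
```

```text
{'t': np.float64(0.0), 'qpos': array([ 1.108,  0.053,  1.614, -0.   ,  1.476, -0.119]), 'qd': array([ 0.   , -0.   ,  0.001,  0.001,  0.002,  0.002]), 'effort': array([ 1.0000e-03, -3.9367e+01, -3.7018e+01,  0.0000e+00,  7.0000e-03,
        0.0000e+00]), 'position': array([0.21 , 0.588, 0.23 ]), 'tool_rot': array([ 0.579,  0.406, -0.408, -0.578]), 'wrist_force': array([-0.896, -0.826,  0.011]), 'moment': array([-0.007,  0.006, -0.012]), 'grip_width': np.float64(0.086)}
scene ['img', 'fx', 'fy', 'cx', 'cy', 'T'] [[0.778, -0.489, 0.394, 0.973], [0.628, 0.605, -0.489, -0.329], [0.001, 0.628, 0.778, 0.799], [0.0, 0.0, 0.0, 1.0]] 377.87900600815027 377.87900600815027 317.1944871819116 204.40856917135997
stand [(0.74, [0.572, 0.064, 0.001], [291.0, 231.0]), (0.66, [0.772, -0.115, -0.005], [306.0, 334.0])]
pivot [(0.69, [0.576, 0.067, 0.101], [291.0, 207.0])]
lever_grip [(0.83, [0.483, -0.026, 0.142], [232.0, 200.0])]
spot [(0.59, [0.576, 0.066, 0.067], [292.0, 216.0])]
rack [(0.62, [0.473, -0.302, -0.002], [148.0, 314.0])]
probe [(0.95, [0.473, -0.301, 0.112], [129.0, 291.0])]
probe_point 
[... 719 characters left out ...]
3, [0.477, -0.304, 0.001], [472.0, 257.0]), (0.52, [0.587, 0.066, 0.068], [332.0, 219.0])]
probe [(0.73, [0.477, -0.305, 0.109], [484.0, 259.0])]
probe_point [(0.28, [0.481, -0.029, 0.142], [373.0, 260.0])]
jar [(0.9, [0.705, -0.316, 0.001], [472.0, 172.0])]
tip_box [(0.96, [0.552, 0.471, -0.003], [182.0, 237.0])]
beaker [(0.65, [0.772, -0.12, 0.001], [399.0, 150.0])]
wrist ['img', 'fx', 'fy', 'cx', 'cy', 'T'] [[0.338, -0.898, -0.282, 0.14], [0.941, 0.322, 0.1, 0.613], [0.001, -0.299, 0.954, 0.374], [0.0, 0.0, 0.0, 1.0]] 298.6429086236948 298.6429086236948 321.13636344263597 197.56807849279303
stand []
pivot []
lever_grip []
spot []
rack []
probe []
probe_point []
jar []
tip_box []
beaker []
```

View pics/scene0.png

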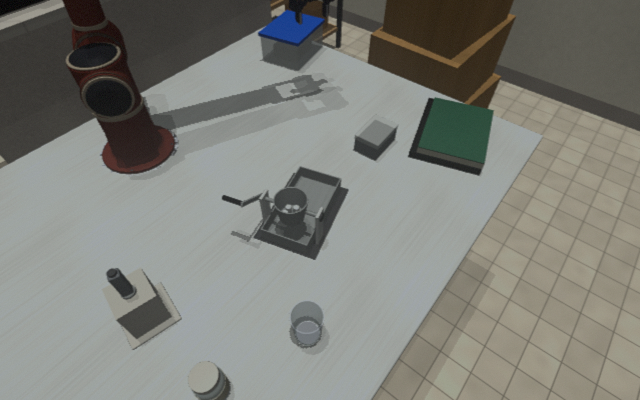

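View pics/top0.png

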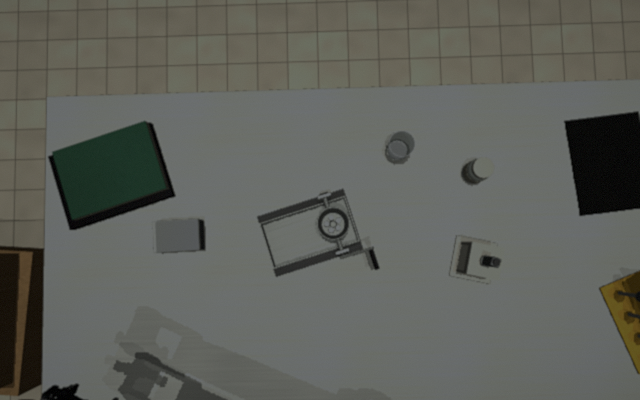

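View pics/wrist0.png

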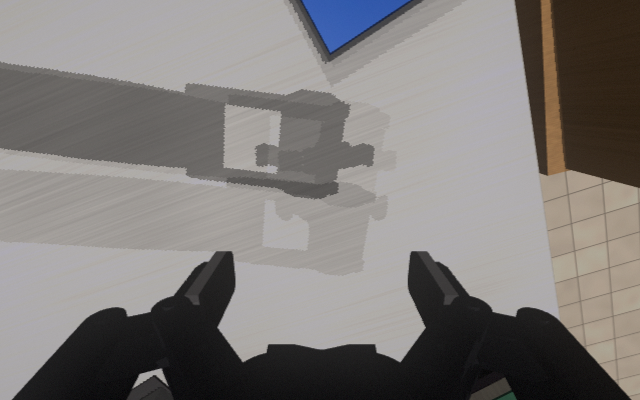

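The scene picture shows the cup at (290,207), handle at (232,200) and probe at (120,283). The top view shows the tray from (258,218) to (345,190). The networks agree with both. Next I'll work out the tool axes and go look with the wrist camera.

```bash
python3 - <<'E'
from h import *
from scipy.spatial.transform import Rotation as R
s=readout.observe(); print(np.round(R.from_quat(s['tool_rot']).as_matrix(),3))
d=viewer.get_image('top'); im=d['img'][130:320,230:530,::-1]
cv2.imwrite('pics/topz.png',cv2.resize(im,None,fx=2.6,fy=2.6,interpolation=cv2.INTER_CUBIC))
E
```

```text
[[ 0.337 -0.    -0.941]
 [ 0.941  0.     0.337]
 [ 0.    -1.     0.   ]]
```

View pics/topz.png

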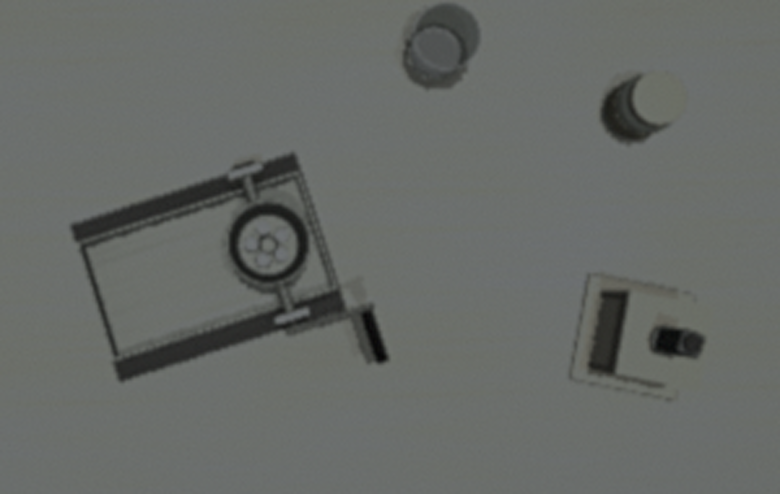

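>>> play_rows --deltas '[[[0.03,-0.05,0.02,0.05],[0.05,-0.1,0.04,0.12],[0.07,-0.15,0.06,0.2],[0.09,-0.2,0.08,0.28],[0.11,-0.25,0.08,0.36],[0.13,-0.3,0.08,0.44],[0.15,-0.35,0.08,0.52],[0.17,-0.4,0.08,0.6],[0.19,-0.45,0.08,0.62],[0.21,-0.5,0.08,0.62],[0.23,-0.55,0.08,0.62],[0.25,-0.588,0.08,0.62]]]' --claw -1

```text
t: 3.2
position: [0.4611, -0.0017, 0.3116]
tool_rot: [0.427, 0.564, -0.564, -0.427]
wrist_force: [1.6, 0.9, -0.3]
grip_width: 0.0853
```

```bash
cat > look.py <<'E'
from h import *
import sys
n=sys.argv[1]
from scipy.spatial.transform import Rotation as R
s=readout.observe(); print(s['t'],np.round(s['position'],4),np.round(R.from_quat(s['tool_rot']).as_matrix()[:,0],3),s['grip_width'],np.round(s['wrist_force'],1))
for c in sys.argv[2].split(','):
    d=snap(c,c+n); np.savez(f'{c}{n}.npz',**d)
    for k in sys.argv[3].split(','):
        r=viewer.place_of(k,c)
        print(c,k,[(round(float(x['score']),2),np.round(w(d,x['centre']),4).tolist(),np.round(px(d,w(d,x['centre']))).tolist()) for x in r[:2]])
E
python3 look.py 1 wrist,top stand,pivot,lever_grip,spot,probe,rack
```

```text
3.2 [ 0.4611 -0.0017  0.3116] [-0.271  0.963 -0.   ] 0.08526300401050661 [ 1.6  0.9 -0.3]
wrist stand [(0.82, [0.5737, 0.0662, 0.001], [343.0, 232.0])]
wrist pivot [(0.92, [0.5752, 0.0662, 0.1022], [348.0, 265.0]), (0.73, [0.591, 0.0665, 0.0745], [343.0, 264.0])]
wrist lever_grip [(0.69, [0.4822, -0.0303, 0.1439], [291.0, 190.0])]
wrist spot [(0.6, [0.577, 0.0612, 0.07], [342.0, 253.0])]
wrist probe []
wrist rack [(0.69, [0.4736, -0.3039, -0.0058], [122.0, 108.0]), (0.16, [0.4707, -0.3022, 0.1096], [57.0, 107.0])]
top stand [(0.9, [0.5724, 0.0653, -0.0004], [332.0, 225.0])]
top pivot [(0.76, [0.5723, 0.0613, 0.0985], [334.0, 224.0]), (0.7, [0.4817, -0.0312, 0.1414], [374.0, 260.0])]
top lever_grip [(0.73, [0.4815, -0.0296, 0.1388], [373.0, 260.0])]
top spot [(0.76, [0.5722, 0.065, 0.068], [332.0, 224.0]), (0.51, [0.5732, 0.0651, 0.1008], [332.0, 223.0])]
top probe [(0.57, [0.4767, -0.3063, 0.111], [485.0, 259.0])]
top rack [(0.92, [0.4755, -0.3055, 0.0034], [472.0, 258.0])]
```

View pics/wrist1.png

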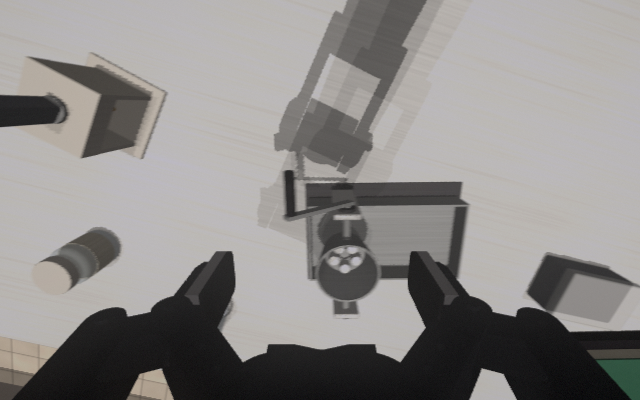

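```bash
cat > ov.py <<'E'
from h import *
import sys
def overlay(n,out,px0,py0,yaw,q=0.):
    d=dict(np.load(n+'.npz')); im=d['img'][:,:,::-1].copy()
    c,s=np.cos(yaw),np.sin(yaw)
    W=lambda x,y,z:(px0+c*x-s*y,py0+s*x+c*y,z)
    def pl(P,col):
        cv2.polylines(im,[np.int32([[int(8*v) for v in px(d,W(*p))] for p in P])],False,col,1,cv2.LINE_AA,3)
    a,b=-.052,.182
    pl([(-.062,a,.044),(.062,a,.044),(.062,b,.044),(-.062,b,.044),(-.062,a,.044)],(0,0,255))
    t=np.linspace(0,6.3,40)
    pl([(.041*np.cos(k),.041*np.sin(k),.127) for k in t],(0,255,0))
    y=.08*np.sin(q-.96);z=.1+.08*np.cos(q-.96)
    pl([(-.139,y,z),(-.089,y,z)],(255,0,255))
    cv2.imwrite(out,im)
    print(W(-.114,y,z))
if __name__=='__main__':
    overlay('wrist1','pics/ovw1.png',.5738,.065,np.radians(16))
    overlay('top1','pics/ovt1.png',.5738,.065,np.radians(16))
    a=cv2.imread('pics/ovw1.png')[150:340,230:500];b=cv2.imread('pics/ovt1.png')[170:290,240:400]
    cv2.imwrite('pics/ov1.png',np.hstack([cv2.resize(a,(426,300)),cv2.resize(b,(374,300))]))
E
python3 ov.py
```

```text
(np.float64(0.48228015048655704), np.float64(-0.029419256662609), np.float64(0.14588159888579655))
(np.float64(0.48228015048655704), np.float64(-0.029419256662609), np.float64(0.14588159888579655))
```

View pics/ov1.png

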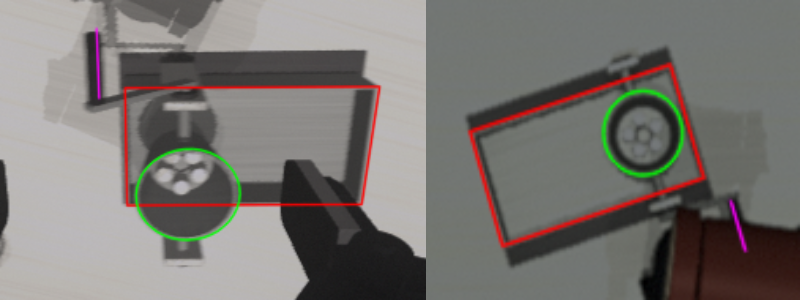

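Both overlays fit within about 3 mm (wrist: rim at (347,272) and handle at (290,193)), with the stand's yaw near 16°. I'll descend on the handle and pinch it.

>>> play_rows --deltas '[[[0.021,-0.028,-0.03,0],[0.021,-0.028,-0.08,0],[0.021,-0.028,-0.13,0],[0.021,-0.028,-0.165,0],[0.021,-0.028,-0.185,0],[0.021,-0.028,-0.185,0]]]' --claw -1

```text
t: 4.65
position: [0.4801, -0.0268, 0.1244]
tool_rot: [-0.425, -0.564, 0.565, 0.427]
wrist_force: [0.4, -0.5, 0.7]
grip_width: 0.0857
```

```bash
python3 look.py 2 wrist,scene lever_grip
```

```text
4.65 [ 0.4801 -0.0268  0.1244] [-0.274  0.962  0.002] 0.08572119673891086 [ 0.4 -0.5  0.7]
wrist lever_grip [(0.87, [0.4834, -0.0302, 0.1433], [314.0, 277.0])]
scene lever_grip [(0.67, [0.4804, -0.0243, 0.1431], [232.0, 199.0]), (0.54, [0.578, 0.0664, 0.0008], [294.0, 231.0])]
```

View pics/wrist2.png

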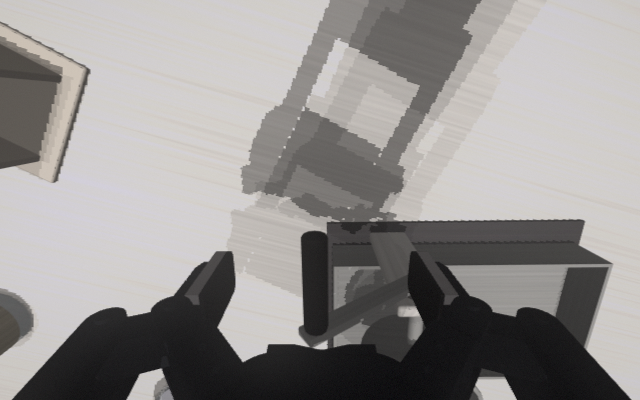

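The bar is at column 314, about 3 mm left of the jaw middle (321). I'll centre on it and close.

>>> play_rows --deltas '[[[0.002,-0.003,0.002,0],[0.002,-0.003,0.002,0],[0.002,-0.003,0.002,0],[0.002,-0.003,0.002,0],[0.002,-0.003,0.002,0],[0.002,-0.003,0.002,0],[0.002,-0.003,0.002,0],[0.002,-0.003,0.002,0]]]' --claw 1

```text
t: 5.85
position: [0.4842, -0.0288, 0.1302]
tool_rot: [0.426, 0.565, -0.563, -0.426]
wrist_force: [-1.8, 5.2, 3.7]
grip_width: 0.0103
```

```bash
python3 look.py 3 wrist,scene lever_grip,pivot
python3 - <<'E'
import numpy as np
y=np.radians(16)
# arc relative to q0
for q in np.arange(0,2.41,.2):
    Y=.08*(np.sin(q-.96)-np.sin(-.96)); Z=.08*(np.cos(q-.96)-np.cos(.96))
    print(round(q,2),np.round([-np.sin(y)*Y,np.cos(y)*Y,Z],4).tolist())
E
```

```text
5.85 [ 0.4842 -0.0288  0.1302] [-0.274  0.962  0.002] 0.010272050155053156 [-1.8  5.2  3.7]
wrist lever_grip [(0.94, [0.4884, -0.0322, 0.1424], [314.0, 271.0])]
wrist pivot []
scene lever_grip []
scene pivot [(0.64, [0.5776, 0.0688, 0.0973], [293.0, 207.0])]
0.0 [-0.0, 0.0, 0.0]
0.2 [-0.0029, 0.01, 0.0121]
0.4 [-0.0064, 0.0221, 0.0219]
0.6 [-0.0103, 0.0359, 0.029]
0.8 [-0.0146, 0.0507, 0.0331]
1.0 [-0.0189, 0.0661, 0.0341]
1.2 [-0.0233, 0.0813, 0.0318]
1.4 [-0.0275, 0.0958, 0.0265]
1.6 [-0.0312, 0.1089, 0.0183]
1.8 [-0.0345, 0.1203, 0.0075]
2.0 [-0.0371, 0.1293, -0.0054]
2.2 [-0.0389, 0.1357, -0.0199]
2.4 [-0.0399, 0.1392, -0.0354]
```

View pics/wrist3.png

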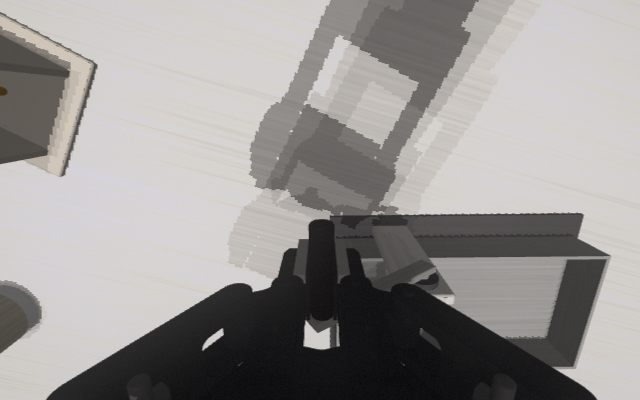

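The bar (320,270) is pinched at 10 mm opening. I'll follow the arc, first half.

>>> play_rows --deltas '[[[-0.003,0.01,0.012,0],[-0.006,0.022,0.022,0],[-0.01,0.036,0.029,0],[-0.0145,0.051,0.033,0],[-0.019,0.066,0.034,0],[-0.023,0.081,0.032,0],[-0.0275,0.096,0.0265,0],[-0.0275,0.096,0.0265,0]]]' --claw 1

```text
t: 7.15
position: [0.4569, 0.0682, 0.1579]
tool_rot: [0.425, 0.567, -0.563, -0.425]
wrist_force: [-1.2, 2.5, 5.3]
grip_width: 0.0103
```

```bash
python3 look.py 4 scene,wrist lever_grip,pivot
```

```text
7.15 [0.4569 0.0682 0.1579] [-0.276  0.961  0.003] 0.010304569474326026 [-1.2  2.5  5.3]
scene lever_grip []
scene pivot [(0.83, [0.5741, 0.0673, 0.0998], [291.0, 206.0])]
wrist lever_grip [(0.84, [0.4572, 0.0652, 0.169], [317.0, 263.0])]
wrist pivot []
```

View pics/wrist4.png

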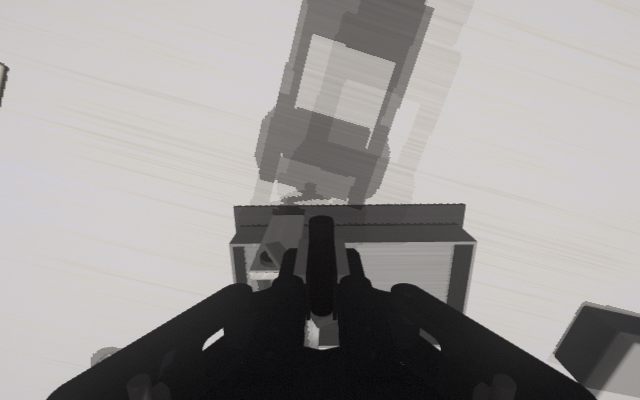

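>>> play_rows --deltas '[[[-0.004,0.013,-0.008,0],[-0.007,0.0245,-0.019,0],[-0.0095,0.0335,-0.032,0],[-0.0115,0.04,-0.0465,0],[-0.012,0.043,-0.059,0],[-0.012,0.043,-0.059,0],[-0.012,0.043,-0.059,0],[-0.012,0.043,-0.059,0],[-0.012,0.043,-0.059,0],[-0.012,0.043,-0.059,0]]]' --claw 1

```text
t: 8.7
position: [0.4459, 0.1104, 0.0983]
tool_rot: [0.426, 0.567, -0.562, -0.426]
wrist_force: [5.4, -4.0, -2.8]
grip_width: 0.0099
```

```bash
python3 look.py 5 wrist,scene,top lever_grip,pellet0; python3 - <<'E'
import cv2
a=cv2.imread('pics/scene5.png')[140:280,200:380];b=cv2.imread('pics/top5.png')[160:300,230:410]
import numpy as np
cv2.imwrite('pics/c5.png',cv2.resize(np.hstack([a,b]),(800,311),interpolation=cv2.INTER_CUBIC))
E
```

```text
8.7 [0.4459 0.1104 0.0983] [-0.275  0.962  0.003] 0.009910555542200295 [ 5.4 -4.  -2.8]
wrist lever_grip [(0.58, [0.4435, 0.1057, 0.1163], [315.0, 265.0])]
wrist pellet0 [(0.44, [0.5894, 0.1215, 0.0123], [292.0, 343.0])]
scene lever_grip [(0.83, [0.4424, 0.1135, 0.1117], [264.0, 167.0])]
scene pellet0 [(0.56, [0.6025, 0.0687, 0.0107], [302.0, 234.0]), (0.52, [0.5934, 0.0996, 0.0092], [307.0, 224.0])]
top lever_grip []
top pellet0 [(0.35, [0.5893, 0.1232, 0.0167], [310.0, 219.0]), (0.22, [0.4746, -0.3053, 0.1121], [485.0, 260.0])]
```

View pics/c5.png

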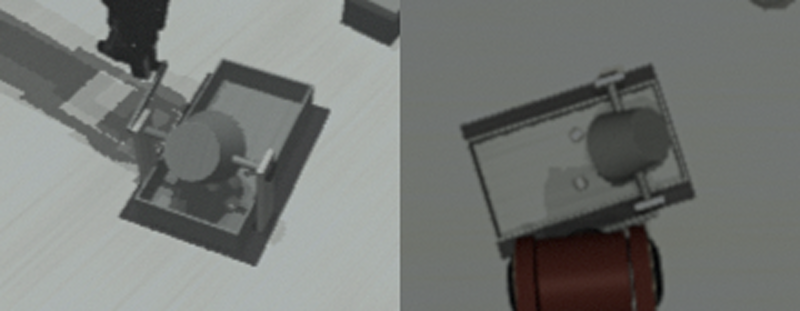

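View pics/wrist5.png

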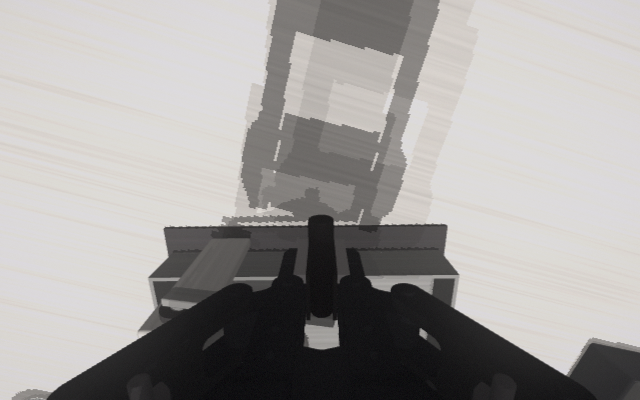

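```bash
python3 - <<'E'
import cv2
a=cv2.imread('pics/scene5.png')[190:260,250:350]
cv2.imwrite('pics/c5b.png',cv2.convertScaleAbs(cv2.resize(a,(800,560),interpolation=cv2.INTER_CUBIC),alpha=1.8))
E
```

```text
(no output)
```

View pics/c5b.png

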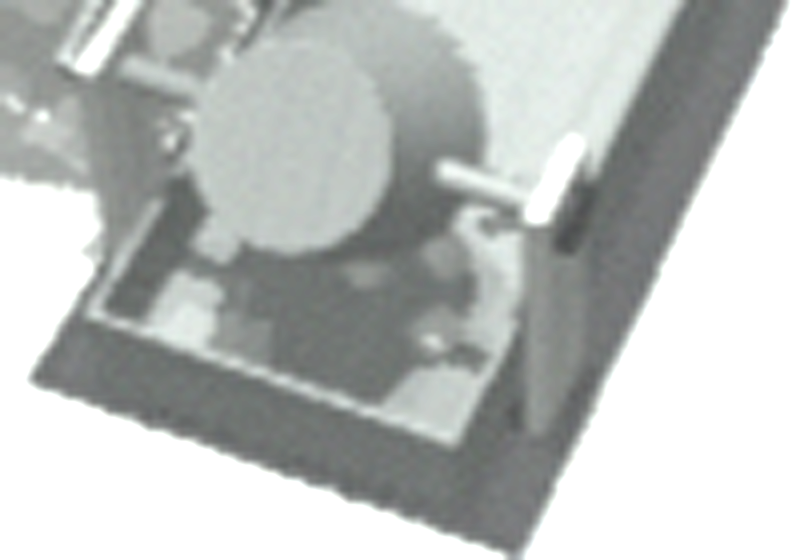

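Pellets show at the tray floor on both sides of the cup, at least four and maybe five. I'll swing back and check when the view is clear.

>>> play_rows --deltas '[[[0.0005,-0.003,0.0125,0],[0.0025,-0.0095,0.027,0],[0.005,-0.0185,0.04,0],[0.008,-0.03,0.051,0],[0.012,-0.043,0.059,0],[0.016,-0.057,0.063,0],[0.0205,-0.072,0.0655,0],[0.025,-0.088,0.0645,0],[0.029,-0.1025,0.0605,0],[0.033,-0.116,0.0535,0],[0.0365,-0.1285,0.0435,0],[0.0395,-0.1385,0.0315,0]]]' --claw 1

```text
t: 10.65
position: [0.4863, -0.0272, 0.1299]
tool_rot: [0.426, 0.568, -0.56, -0.426]
wrist_force: [1.9, 5.7, 5.9]
grip_width: 0.0098
```

>>> play_rows --deltas '[[[0.0,-0.001,-0.002,0],[0.0,-0.002,-0.004,0],[0.0,-0.002,-0.004,0],[0.0,-0.002,-0.004,0]]]' --claw 1

```text
t: 11.15
position: [0.4867, -0.0282, 0.1292]
tool_rot: [0.425, 0.569, -0.56, -0.427]
wrist_force: [-8.8, 6.7, 21.1]
grip_width: 0.0098
```

```bash
python3 look.py 6 wrist,scene,top lever_grip,pellet0; python3 - <<'E'
import cv2
a=cv2.imread('pics/scene6.png')[140:280,200:380];b=cv2.imread('pics/top6.png')[160:300,230:410]
import numpy as np
cv2.imwrite('pics/c6.png',cv2.resize(np.hstack([a,b]),(800,311),interpolation=cv2.INTER_CUBIC))
E
```

```text
11.15 [ 0.4867 -0.0282  0.1292] [-0.274  0.962  0.009] 0.009815324554017376 [-8.8  6.7 21.1]
wrist lever_grip [(0.73, [0.4847, -0.0306, 0.1439], [319.0, 264.0])]
wrist pellet0 [(0.7, [0.5242, 0.121, 0.0126], [456.0, 265.0])]
scene lever_grip [(0.86, [0.4801, -0.0279, 0.139], [231.0, 201.0])]
scene pellet0 [(0.62, [0.6048, 0.0706, 0.0106], [303.0, 234.0]), (0.53, [0.5925, 0.0997, 0.0108], [307.0, 224.0])]
top lever_grip []
top pellet0 [(0.53, [0.5921, 0.1233, 0.0146], [310.0, 218.0]), (0.43, [0.5255, 0.1187, 0.0118], [312.0, 243.0])]
```

View pics/c6.png

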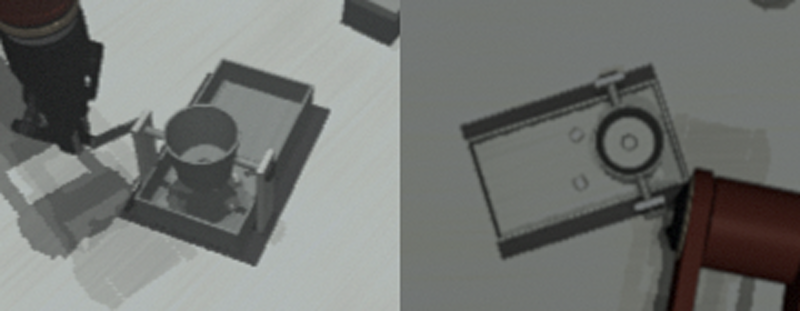

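The cup is upright and empty, with the ring visible at top crop (629,142). Two pellets are in plain view in the tray, and the rest are under the cup. I'll release and go look at the probe.

>>> play_rows --deltas '[[[0,0,0.002,0],[0,0,0.002,0],[0,0,0.002,0],[0,0,0.002,0],[0,0,0.002,0],[0,0,0.03,0],[0,0,0.08,0],[0,0,0.14,0],[0,0,0.2,0],[0,-0.03,0.23,0],[0,-0.08,0.26,0],[-0.02,-0.14,0.27,0]]]' --claw -1

```text
t: 13.1
position: [0.4678, -0.168, 0.4014]
tool_rot: [0.426, 0.57, -0.56, -0.425]
wrist_force: [0.8, -0.2, -0.1]
grip_width: 0.0855
```

```bash
python3 look.py 7 wrist,top,scene spot,pivot,lever_grip,probe,rack; python3 - <<'E'
import cv2
a=cv2.imread('pics/scene7.png')[140:280,200:380];b=cv2.imread('pics/top7.png')[160:300,230:410]
import numpy as np
cv2.imwrite('pics/c7.png',cv2.resize(np.hstack([a,b]),(800,311),interpolation=cv2.INTER_CUBIC))
E
```

```text
13.1 [ 0.4678 -0.168   0.4014] [-0.277  0.961  0.007] 0.08551713570095067 [ 0.8 -0.2 -0.1]
wrist spot [(0.62, [0.5792, 0.0649, 0.0697], [429.0, 248.0])]
wrist pivot []
wrist lever_grip [(0.62, [0.4823, -0.0299, 0.1422], [411.0, 196.0]), (0.61, [0.5761, 0.0681, 0.1019], [439.0, 256.0])]
wrist probe [(0.64, [0.469, -0.297, 0.1094], [233.0, 132.0])]
wrist rack [(0.7, [0.4733, -0.3043, -0.0043], [246.0, 127.0]), (0.66, [0.5566, 0.4725, 0.0043], [604.0, 272.0])]
top spot [(0.9, [0.5687, 0.0648, 0.0684], [332.0, 226.0])]
top pivot [(0.97, [0.5725, 0.0642, 0.0998], [333.0, 224.0]), (0.25, [0.4822, -0.0325, 0.1408], [374.0, 260.0])]
top lever_grip [(0.85, [0.4793, -0.0308, 0.142], [374.0, 261.0]), (0.6, [0.5542, 0.4682, -0.0003], [183.0, 236.0])]
top probe []
top rack [(0.68, [0.4756, -0.3057, -0.001], [472.0, 258.0])]
scene spot [(0.82, [0.5753, 0.0654, 0.0692], [291.0, 215.0])]
scene pivot [(0.69, [0.5761, 0.0663, 0.1009], [291.0, 207.0])]
scene lever_grip [(0.8, [0.4806, -0.0252, 0.1406], [232.0, 200.0])]
scene probe [(0.94, [0.4742, -0.3015, 0.1093], [129.0, 292.0])]
scene rack [(0.73, [0.4727, -0.2979, -0.0012], [150.0, 313.0]), (0.64, [0.5751, 0.0681, 0.0994], [292.0, 207.0])]
```

View pics/c7.png

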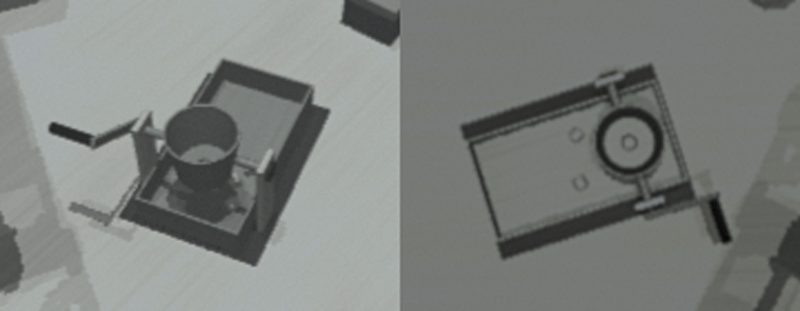

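View pics/wrist7.png

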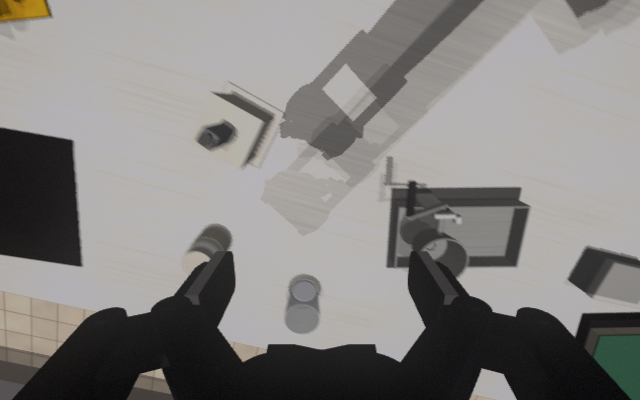

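The cup is back upright with the lever at its start pose. The probe top is at (215,135) in the wrist view. I'll move over it.

>>> play_rows --deltas '[[[0.0,-0.05,0,0],[0.0,-0.1,-0.02,0],[0.0,-0.135,-0.05,0],[0.0,-0.135,-0.06,0],[0.0,-0.135,-0.06,0]]]'

```text
t: 14.62
position: [0.467, -0.301, 0.3381]
tool_rot: [0.424, 0.569, -0.56, -0.427]
wrist_force: [0.3, 0.9, 0.7]
grip_width: 0.0852
```

```bash
python3 look.py 8 wrist probe,rack
```

```text
14.625 [ 0.467  -0.301   0.3381] [-0.275  0.961  0.011] 0.0852454430166018 [0.3 0.9 0.7]
wrist probe [(0.81, [0.4686, -0.3017, 0.1113], [319.0, 167.0])]
wrist rack [(0.68, [0.4754, -0.3011, -0.0013], [318.0, 156.0])]
```

View pics/wrist8.png

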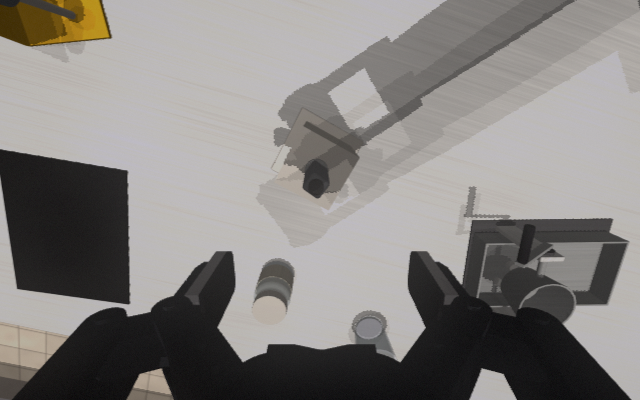

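```bash
python3 - <<'E'
import cv2
a=cv2.imread('pics/wrist8.png')[95:225,255:385]
a=cv2.convertScaleAbs(a,alpha=1.6)
cv2.imwrite('pics/c8.png',cv2.resize(a,(590,590),interpolation=cv2.INTER_CUBIC))
E
```

```text
(no output)
```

View pics/c8.png

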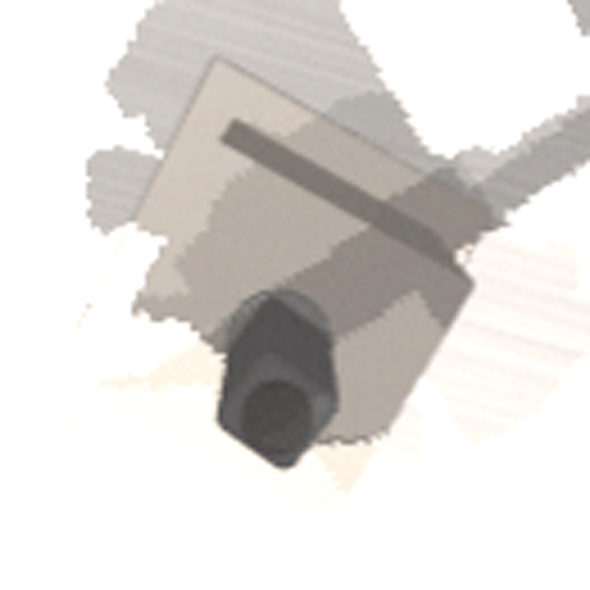

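```bash
python3 - <<'E'
from h import *
d=dict(np.load('wrist8.npz'))
P=[]
for u,v in [(218,422),(284,469),(338,405),(275,362)]:
    o,r=ray(d,u/4.54+255-.5,v/4.54+95-.5); P.append(o+r*(.186-o[2])/r[2])
P=np.array(P);print(np.round(P,4), P[:3:2].mean(0))
for a,b in [(0,1),(1,2),(2,3),(3,0)]:
    e=P[b]-P[a]; print(np.linalg.norm(e),np.degrees(np.arctan2(e[1],e[0])))
o,r=ray(d,280/4.54+254.5,415/4.54+94.5)
t=dict(np.load('top1.npz')); print(px(t,[.474,-.303,.186]))
im=t['img'][235:285,455:515,::-1]; cv2.imwrite('pics/t1p.png',cv2.resize(cv2.convertScaleAbs(im,alpha=1.6),(720,600),interpolation=cv2.INTER_CUBIC))
E
```

```text
[[ 0.4787 -0.3165  0.186 ]
 [ 0.4853 -0.2992  0.186 ]
 [ 0.4675 -0.2916  0.186 ]
 [ 0.4618 -0.3079  0.186 ]] [ 0.4730917  -0.30404219  0.186     ]
0.018559483105665707 68.86859228503131
0.019370716774788185 156.9275481641451
0.017233184665761833 -109.29372792314136
0.01891209054520875 -27.1753306711093
(np.float64(494.38399154097624), np.float64(261.33710314679865))
```

View pics/t1p.png

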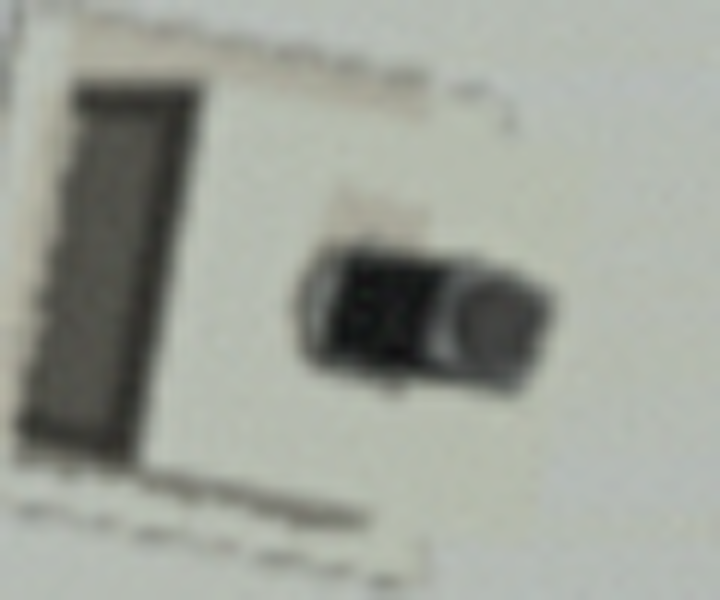

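>>> play_rows --deltas '[[[0.003,-0.002,-0.02,-0.17],[0.007,-0.003,-0.04,-0.34],[0.007,-0.003,-0.06,-0.51],[0.007,-0.003,-0.08,-0.67],[0.007,-0.003,-0.08,-0.67],[0.007,-0.003,-0.08,-0.67]]]'

```text
t: 15.52
position: [0.4754, -0.304, 0.2627]
tool_rot: [0.59, 0.399, -0.39, -0.584]
wrist_force: [0.0, -0.0, -0.2]
grip_width: 0.0857
```

```bash
python3 look.py 9 wrist probe
```

```text
15.525 [ 0.4754 -0.304   0.2627] [0.378 0.926 0.006] 0.08571700434835565 [ 0.  -0.  -0.2]
wrist probe []
```

View pics/wrist9.png

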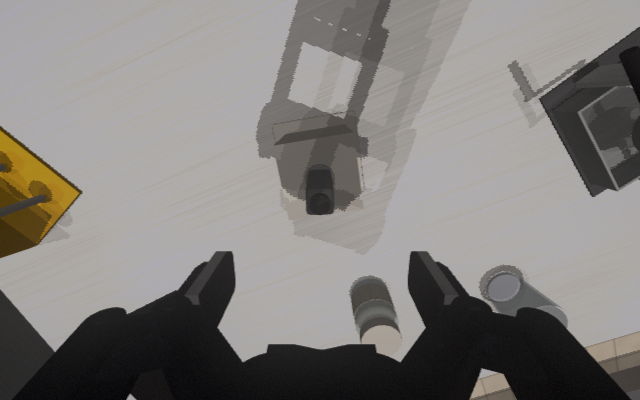

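```bash
python3 - <<'E'
from h import *
d=dict(np.load('wrist9.npz')); d8=dict(np.load('wrist8.npz'))
a=ray(d,319.5,202.5)
print((a[0]+a[1]*(.186-a[0][2])/a[1][2]), tri([a,ray(d8,316.2,184.5)]))
b=d['img'][160:230,285:355,::-1]; cv2.imwrite('pics/c9.png',cv2.resize(cv2.convertScaleAbs(b,alpha=2),(560,560),interpolation=cv2.INTER_CUBIC))
E
```

```text
[ 0.473459   -0.30421829  0.186     ] [ 0.47163717 -0.30392472  0.18945848]
```

View pics/c9.png

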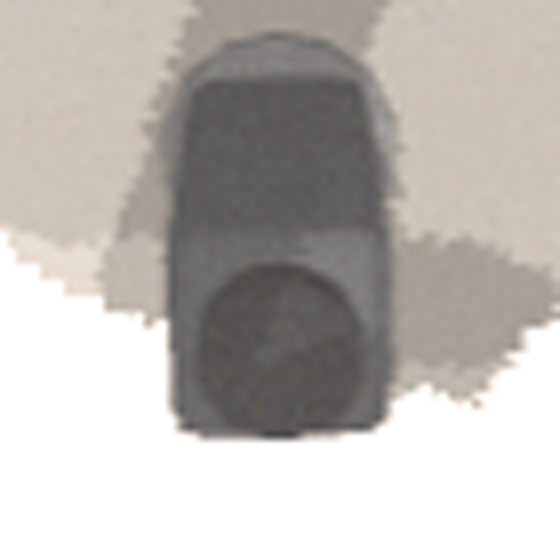

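The handle is square to the jaws and centred at (319,202). I'll descend and grasp.

>>> play_rows --deltas '[[[-0.002,0,-0.04,0],[-0.002,0,-0.08,0],[-0.002,0,-0.11,0],[-0.002,0,-0.125,0],[-0.002,0,-0.125,0]]]'

```text
t: 16.25
position: [0.4733, -0.3041, 0.1375]
tool_rot: [0.589, 0.398, -0.39, -0.585]
wrist_force: [0.2, 0.1, -0.0]
grip_width: 0.0857
```

>>> play_rows --deltas '[[[0,0,0,0],[0,0,0,0],[0,0,0,0],[0,0,0,0],[0,0,0,0],[0,0,0,0],[0,0,0,0]]]' --claw 1

```text
t: 17.12
position: [0.4738, -0.3045, 0.1384]
tool_rot: [0.59, 0.399, -0.39, -0.584]
wrist_force: [0.3, 0.6, 5.5]
grip_width: 0.021
```

```bash
python3 look.py 10 wrist probe,rack
```

```text
17.125 [ 0.4738 -0.3045  0.1384] [0.379 0.926 0.006] 0.021044030456666623 [0.3 0.6 5.5]
wrist probe [(0.9, [0.4697, -0.3, 0.1077], [325.0, 221.0])]
wrist rack [(0.9, [0.4725, -0.3009, -0.002], [323.0, 180.0])]
```

View pics/wrist10.png

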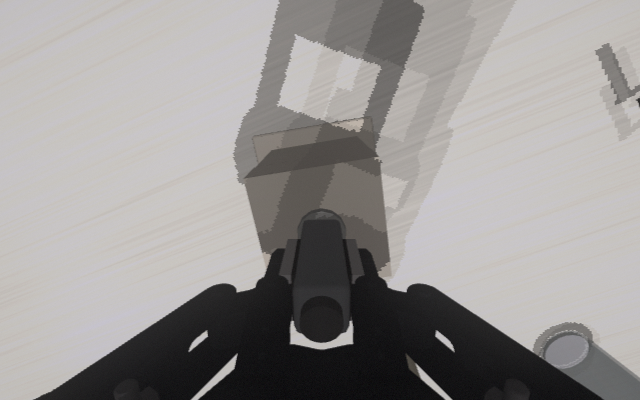

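The grip is good: 21 mm opening, handle at (320,300). I'll lift straight up.

>>> play_rows --deltas '[[[0,0,0.01,0],[0,0,0.025,0],[0,0,0.04,0],[0,0,0.055,0],[0,0,0.07,0],[0,0,0.085,0],[0,0,0.1,0],[0,0,0.115,0],[0,0,0.13,0],[0,0,0.15,0],[0,0,0.17,0],[0,0,0.17,0]]]'

```text
t: 18.77
position: [0.4746, -0.3052, 0.3115]
tool_rot: [0.592, 0.399, -0.389, -0.583]
wrist_force: [-0.5, 0.4, -1.2]
grip_width: 0.0214
```

```bash
python3 look.py 11 scene,top,wrist probe,probe_point,spot; python3 - <<'E'
import cv2
a=cv2.imread('pics/scene11.png')[180:360,60:240];b=cv2.imread('pics/wrist11.png')[120:400,180:460]
import numpy as np
cv2.imwrite('pics/c11.png',np.hstack([cv2.resize(a,(400,400),interpolation=cv2.INTER_CUBIC),cv2.resize(b,(400,400))]))
E
```

```text
18.775 [ 0.4746 -0.3052  0.3115] [0.379 0.926 0.004] 0.021392232649855306 [-0.5  0.4 -1.2]
scene probe [(0.68, [0.4737, -0.3024, 0.2808], [88.0, 245.0])]
scene probe_point [(0.31, [0.4696, -0.3028, -0.0002], [147.0, 313.0])]
scene spot [(0.73, [0.5756, 0.0652, 0.0667], [292.0, 216.0])]
top probe [(0.54, [0.476, -0.3086, 0.2847], [513.0, 262.0])]
top probe_point []
top spot [(0.65, [0.5722, 0.0619, 0.0686], [333.0, 224.0])]
wrist probe [(0.78, [0.4702, -0.3006, 0.2829], [325.0, 227.0]), (0.75, [0.6056, 0.069, 0.0127], [591.0, 142.0])]
wrist probe_point []
wrist spot [(0.66, [0.5767, 0.0629, 0.0712], [624.0, 128.0])]
```

View pics/c11.png

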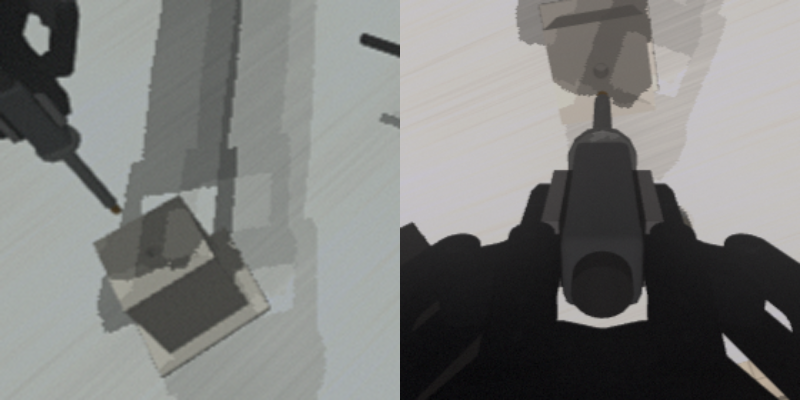

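```bash
python3 - <<'E'
from h import *
s=dict(np.load('scene11.npz')); wv=dict(np.load('wrist11.npz')); t=dict(np.load('top11.npz'))
print('tip',tri([ray(s,113.1-.5,275-.5),ray(wv,320.9,186.2)]))
for d,n in((s,(113,275)),(wv,(321,186))): print(px(d,[.4746,-.3052,.183]))
a=t['img'][200:250,305:360,::-1]; b=s['img'][190:240,265:320,::-1]
cv2.imwrite('pics/ring.png',np.hstack([cv2.resize(cv2.convertScaleAbs(x,alpha=2),(400,364),interpolation=cv2.INTER_CUBIC) for x in(a,b)]))
E
```

```text
tip [ 0.47288609 -0.30342994  0.18163348]
(np.float64(111.89157644696516), np.float64(275.3758596718605))
(np.float64(319.9522959390139), np.float64(188.91774241545696))
```

View pics/ring.png

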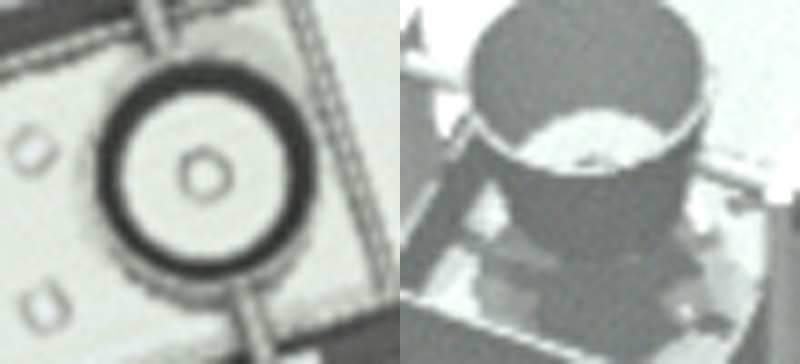

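```bash
python3 - <<'E'
from h import *
s=dict(np.load('scene11.npz')); t=dict(np.load('top11.npz'))
def at(r,z): return r[0]+r[1]*(z-r[0][2])/r[1][2]
print(at(ray(t,332.7,223.6),.071), at(ray(s,290.4,201.2),.127))
for p in [(.5735,.065,.127),(.575,.066,.127)]: print(px(s,p))
s5=viewer.silhouettes('cup','scene'); print(len(s5))
# project cup rim in scene to compare
im=s['img'][:,:,::-1].copy()
for (cx,cy),col in (((.5735,.0645),(0,0,255)),((.576,.066),(0,255,0))):
    k=np.linspace(0,6.3,60)
    for R,z in((.041,.127),(.008,.071)):
        cv2.polylines(im,[np.int32([[int(16*v) for v in px(s,(cx+R*np.cos(a),cy+R*np.sin(a),z))] for a in k])],True,col,1,cv2.LINE_AA,4)
cv2.imwrite('pics/r2.png',cv2.resize(im[180:240,255:325],(700,600),interpolation=cv2.INTER_NEAREST))
E
```

```text
[0.57385242 0.06377461 0.071     ] [0.57842726 0.06255313 0.127     ]
(np.float64(289.50219935475667), np.float64(199.528023670536))
(np.float64(290.2760733981767), np.float64(199.58318435663975))
1
```

View pics/r2.png

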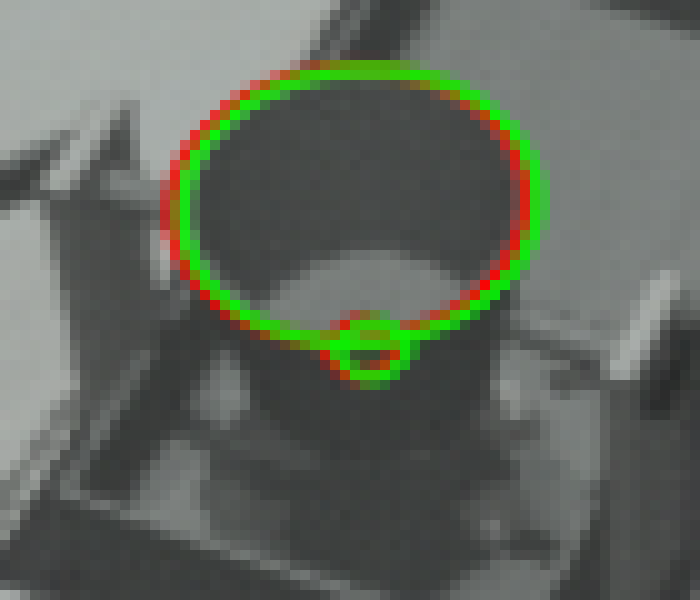

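The tip triangulates to (0.473,-0.303,0.182), as expected for a straight hang. The ring is at about (0.575,0.064). I'll carry the probe over the cup.

>>> play_rows --deltas '[[[0.01,0.03,0,0],[0.02,0.07,0,0],[0.031,0.115,0,0],[0.043,0.16,0,0],[0.056,0.205,0,0],[0.068,0.25,0,0],[0.08,0.295,0,0],[0.091,0.335,0,0],[0.098,0.357,0,0],[0.1015,0.369,0,0],[0.1015,0.369,0,0],[0.1015,0.369,0,0]]]'

```text
t: 20.92
position: [0.5751, 0.0637, 0.3083]
tool_rot: [0.59, 0.398, -0.39, -0.584]
wrist_force: [-0.5, 0.2, -0.7]
grip_width: 0.0216
```

```bash
python3 look.py 12 scene,top,wrist probe,probe_point,spot; python3 - <<'E'
import cv2
a=cv2.imread('pics/scene12.png')[110:260,220:370];b=cv2.imread('pics/wrist12.png')[100:400,170:470]
import numpy as np
cv2.imwrite('pics/c12.png',np.hstack([cv2.resize(a,(400,400),interpolation=cv2.INTER_CUBIC),cv2.resize(b,(400,400))]))
E
```

```text
20.925 [0.5751 0.0637 0.3083] [0.379 0.925 0.006] 0.021571642706661467 [-0.5  0.2 -0.7]
scene probe [(0.63, [0.5768, 0.0651, 0.277], [287.0, 152.0])]
scene probe_point []
scene spot [(0.67, [0.5721, 0.0628, 0.0638], [290.0, 216.0]), (0.55, [0.5772, 0.0667, 0.2782], [287.0, 152.0])]
top probe []
top probe_point []
top spot []
wrist probe [(0.76, [0.57, 0.0676, 0.2786], [323.0, 221.0])]
wrist probe_point []
wrist spot [(0.72, [0.5763, 0.0631, 0.0691], [320.0, 164.0])]
```

View pics/c12.png

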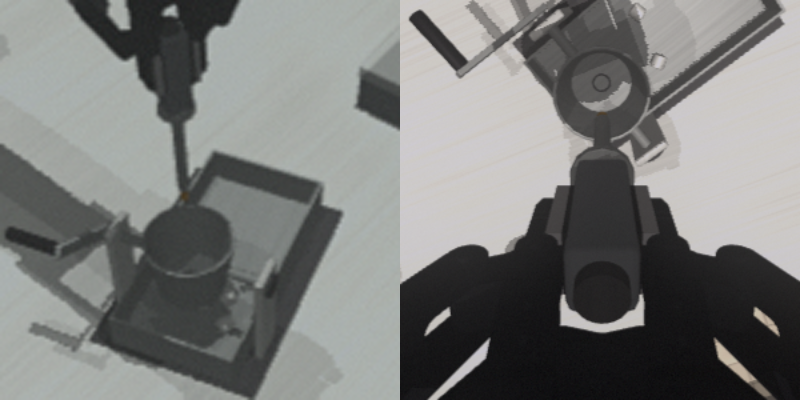

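View pics/wrist12.png

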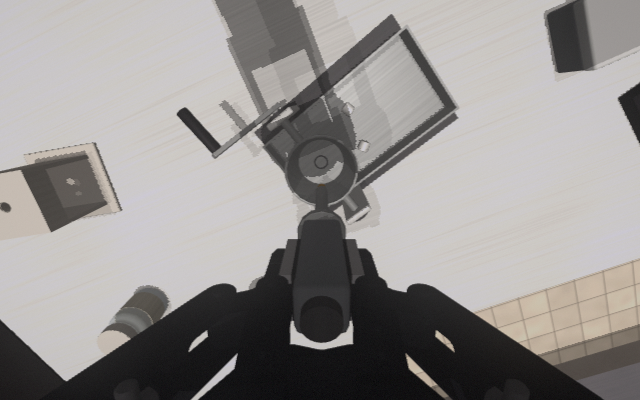

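```bash
python3 - <<'E'
from h import *
s=dict(np.load('scene12.npz')); wv=dict(np.load('wrist12.npz'))
a=wv['img'][140:200,290:350,::-1]; b=s['img'][160:220,260:320,::-1]
cv2.imwrite('pics/z12.png',np.hstack([cv2.resize(cv2.convertScaleAbs(x,alpha=2),(400,400),interpolation=cv2.INTER_CUBIC) for x in(a,b)]))
def at(r,z): return r[0]+r[1]*(z-r[0][2])/r[1][2]
print('ring w',at(ray(wv,320.5,161.5),.071))
print(wv['T'][:3,:3])
E
```

```text
ring w [0.57382626 0.06545977 0.071     ]
[[ 0.37943339 -0.87823942 -0.291077  ]
 [ 0.92519208  0.36255879  0.11211927]
 [ 0.00706496 -0.31184393  0.95010707]]
```

View pics/z12.png

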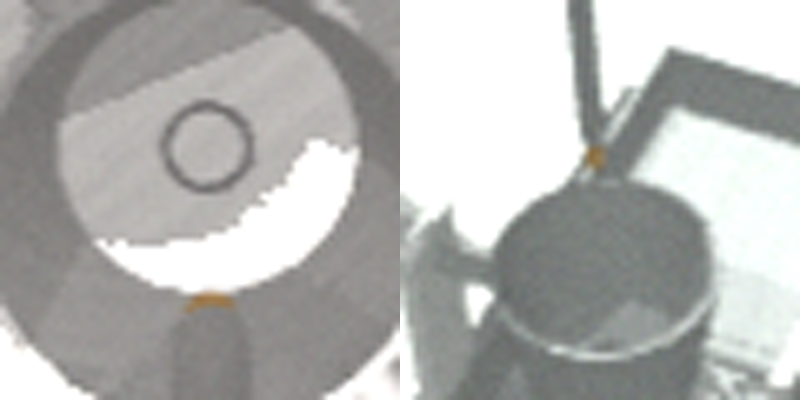

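```bash
python3 - <<'E'
from h import *
s=dict(np.load('scene12.npz')); wv=dict(np.load('wrist12.npz'))
def at(r,z): return r[0]+r[1]*(z-r[0][2])/r[1][2]
print('ring',at(ray(wv,320.55,161.55),.071)); 
r=ray(wv,321,183.8-.5)
for z in(.178,.181,.184): print(at(r,z))
print(tri([r,ray(s,288.9,184)]))
E
```

```text
ring [0.57391079 0.06549442 0.071     ]
[0.57329323 0.06560522 0.178     ]
[0.57251931 0.06590124 0.181     ]
[0.5717454  0.06619725 0.184     ]
[0.57348989 0.06629531 0.1791512 ]
```

Ring and tip agree within about 2 mm: ring (321,162) and tip (321,184) in the wrist view. I'll descend to just above the floor.

>>> play_rows --deltas '[[[0.0005,0,-0.015,0],[0.0005,0,-0.03,0],[0.0005,0,-0.045,0],[0.0005,0,-0.06,0],[0.0005,0,-0.075,0],[0.0005,0,-0.088,0],[0.0005,0,-0.096,0],[0.0005,0,-0.096,0],[0.0005,0,-0.096,0]]]'

```text
t: 22.65
position: [0.5761, 0.0645, 0.213]
tool_rot: [0.59, 0.399, -0.389, -0.584]
wrist_force: [0.4, -0.3, -0.7]
grip_width: 0.0215
```

```bash
python3 look.py 13 wrist,scene probe,spot;python3 - <<'E'
from h import *
print([np.round(readout.observe()['wrist_force'],2) for _ in range(3)])
s=dict(np.load('scene13.npz')); wv=dict(np.load('wrist13.npz'))
a=wv['img'][110:250,250:390,::-1]; b=s['img'][160:240,250:330,::-1]
cv2.imwrite('pics/z13.png',np.hstack([cv2.resize(cv2.convertScaleAbs(x,alpha=2),(400,400),interpolation=cv2.INTER_CUBIC) for x in(a,b)]))
E
```

```text
22.65 [0.5761 0.0645 0.213 ] [0.379 0.926 0.006] 0.02150229297790944 [ 0.4 -0.3 -0.7]
wrist probe [(0.92, [0.5717, 0.0672, 0.1849], [323.0, 223.0])]
wrist spot [(0.68, [0.5752, 0.0636, 0.0714], [319.0, 182.0])]
scene probe [(0.85, [0.5779, 0.069, 0.1836], [291.0, 183.0])]
scene spot [(0.84, [0.5735, 0.0649, 0.0683], [291.0, 215.0])]
[array([-0.89,  0.55, -0.49]), array([-0.89,  0.55, -0.49]), array([-0.89,  0.55, -0.49])]
```

View pics/z13.png

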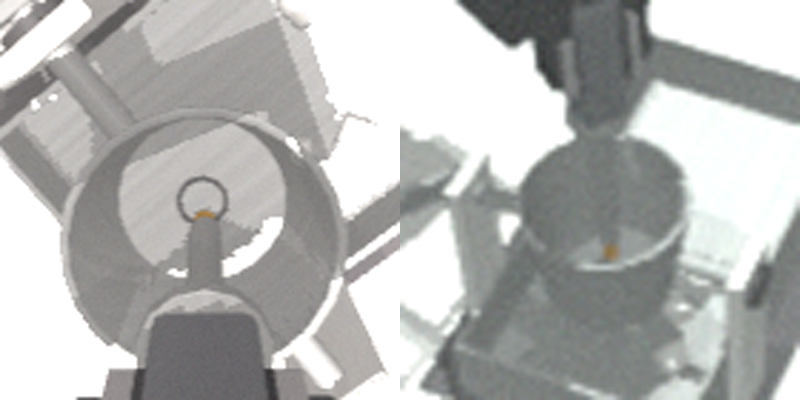

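```bash
python3 - <<'E'
from h import *
wv=dict(np.load('wrist13.npz'))
def at(r,z): return r[0]+r[1]*(z-r[0][2])/r[1][2]
print(at(ray(wv,320.6,179.5),.071),at(ray(wv,321.2,183.6),.085),at(ray(wv,321.2,183.6),.087))
E
```

```text
[0.57367979 0.06580758 0.071     ] [0.57410819 0.06615044 0.085     ] [0.57358718 0.06634717 0.087     ]
```

Aligned within 1 mm. I'll press down in small steps.

>>> play_rows --deltas '[[[-0.0015,0,-0.004,0],[-0.0015,0,-0.008,0],[-0.0015,0,-0.011,0],[-0.0015,0,-0.014,0],[-0.0015,0,-0.016,0],[-0.0015,0,-0.016,0],[-0.0015,0,-0.016,0]]]'

```text
t: 23.82
position: [0.5744, 0.0645, 0.1969]
tool_rot: [0.59, 0.399, -0.389, -0.584]
wrist_force: [-0.4, 0.0, 0.2]
grip_width: 0.0217
```

```bash
python3 look.py 14 wrist,scene probe,spot;python3 - <<'E'
from h import *
s=dict(np.load('scene14.npz')); wv=dict(np.load('wrist14.npz'))
a=wv['img'][110:250,250:390,::-1]; b=s['img'][160:240,250:330,::-1]
cv2.imwrite('pics/z14.png',np.hstack([cv2.resize(cv2.convertScaleAbs(x,alpha=2),(400,400),interpolation=cv2.INTER_CUBIC) for x in(a,b)]))
E
```

```text
23.825 [0.5744 0.0645 0.1969] [0.379 0.926 0.006] 0.021690538082950687 [-0.4  0.   0.2]
wrist probe [(0.74, [0.5704, 0.0671, 0.1689], [323.0, 224.0])]
wrist spot [(0.57, [0.5751, 0.0608, 0.0696], [317.0, 189.0])]
scene probe [(0.94, [0.5726, 0.0655, 0.168], [288.0, 187.0]), (0.62, [0.5751, 0.0625, 0.0031], [292.0, 231.0])]
scene spot [(0.95, [0.5746, 0.0668, 0.0659], [292.0, 215.0])]
```

View pics/z14.png

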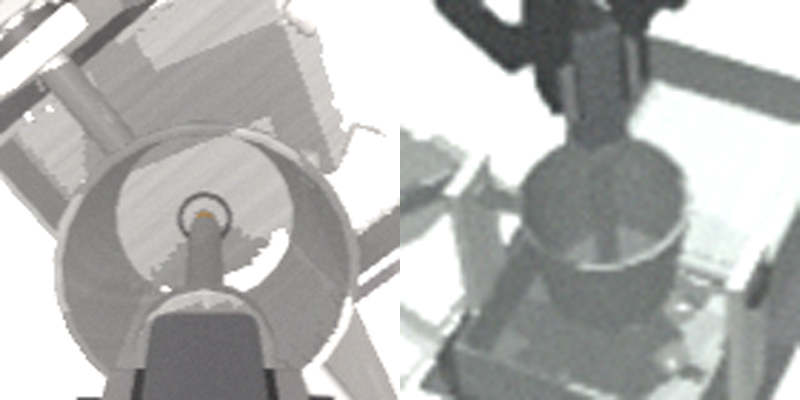

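The tip sits in the ring's middle at (204,214), and the force has risen about 1 N, so contact has started. I'll go 4 mm further.

>>> play_rows --deltas '[[[0,0,-0.002,0],[0,0,-0.004,0],[0,0,-0.004,0],[0,0,-0.004,0],[0,0,-0.004,0],[0,0,-0.004,0]]]'

```text
t: 24.88
position: [0.5745, 0.0646, 0.1929]
tool_rot: [0.59, 0.399, -0.389, -0.584]
wrist_force: [-0.2, -0.0, 1.4]
grip_width: 0.0212
```

```bash
python3 look.py 15 wrist,scene,top probe,spot,lever_grip,pellet0;python3 - <<'E'
from h import *
for i in range(4): viewer.get_image('top'); print(np.round(readout.observe()['wrist_force'],2))
s=dict(np.load('scene15.npz')); wv=dict(np.load('wrist15.npz'))
a=wv['img'][110:250,250:390,::-1]; b=s['img'][130:290,190:350,::-1]
cv2.imwrite('pics/z15.png',np.hstack([cv2.resize(cv2.convertScaleAbs(x,alpha=1.7),(400,400),interpolation=cv2.INTER_CUBIC) for x in(a,b)]))
E
```

```text
24.875 [0.5745 0.0646 0.1929] [0.379 0.926 0.006] 0.021205671305126378 [-0.2 -0.   1.4]
wrist probe [(0.64, [0.5692, 0.0673, 0.1656], [322.0, 222.0])]
wrist spot [(0.83, [0.573, 0.0609, 0.0696], [316.0, 188.0])]
wrist lever_grip [(0.83, [0.4864, -0.0297, 0.145], [130.0, 152.0])]
wrist pellet0 [(0.66, [0.5268, 0.1225, 0.0136], [355.0, 111.0]), (0.58, [0.5918, 0.0973, 0.017], [354.0, 177.0])]
scene probe [(0.91, [0.5742, 0.0677, 0.164], [290.0, 188.0])]
scene spot [(0.58, [0.5732, 0.0662, 0.0679], [291.0, 215.0])]
scene lever_grip [(0.58, [0.4808, -0.0279, 0.1442], [231.0, 199.0]), (0.25, [0.4714, -0.2985, -0.0002], [149.0, 312.0])]
scene pellet0 [(0.61, [0.5914, 0.0992, 0.0094], [306.0, 224.0]), (0.55, [0.6036, 0.0707, 0.0116], [302.0, 233.0])]
top probe [(0.39, [0.4807, -0.03, 0.1403], [373.0, 260.0])]
top spot []
top lever_grip [(0.66, [0.4781, -0.0291, 0.1418], [373.0, 262.0]), (0.55, [0.5548, 0.4691, 0.0007], [182.0, 235.0])]
top pellet0 []
[ 0.29 -0.77  1.87]
[-0.16  0.4   2.  ]
[-0.11 -0.66  1.1 ]
[-0.46  0.15  0.84]
```

View pics/z15.png

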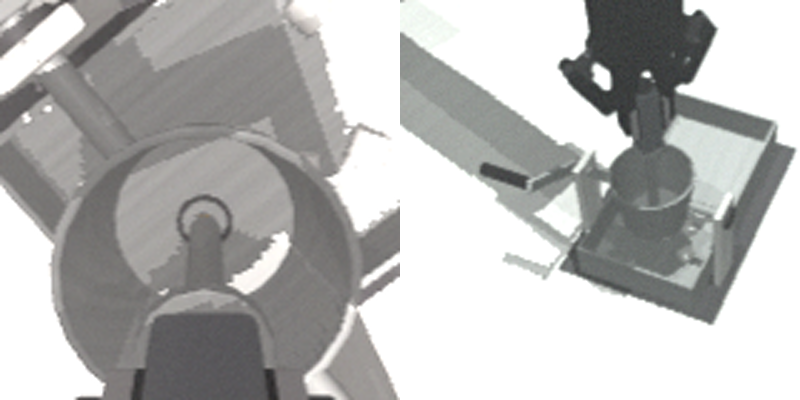

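```bash
python3 - <<'E'
from h import *
L=[]
for n,(y,x) in (('wrist11',(90,520)),('wrist12',(80,250)),('wrist8',(200,455)),('scene7',(175,240))):
    a=dict(np.load(n+'.npz'))['img'][y:y+110,x:x+120,::-1]
    if n=='wrist8': a=a[:, :120]
    L.append(cv2.resize(cv2.convertScaleAbs(a,alpha=2.2 if n=='scene7' else 1.5),(400,300),interpolation=cv2.INTER_CUBIC))
cv2.imwrite('pics/pel.png',np.vstack([np.hstack(L[:2]),np.hstack(L[2:])]))
for c in ('wrist','scene'):
    d=viewer.get_image(c)
    for r in viewer.place_of('pellet0',c): print(c,round(r['score'],2),np.round(w(d,r['centre']),3))
E
```

```text
wrist 0.75 [0.588 0.121 0.012]
wrist 0.71 [0.526 0.119 0.013]
wrist 0.48 [0.593 0.095 0.015]
scene 0.37 [0.592 0.099 0.009]
```

View pics/pel.png

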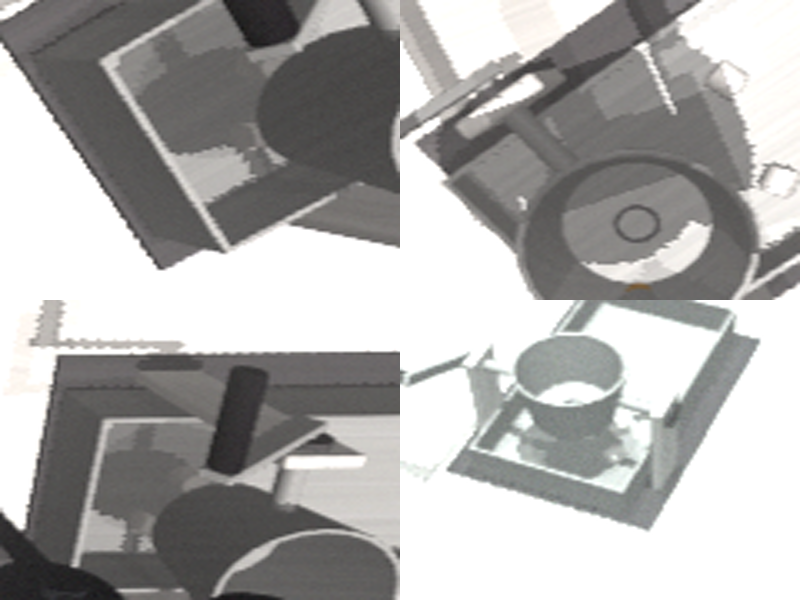

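```bash
python3 - <<'E'
from h import *
s=dict(np.load('scene5.npz'))
def at(r,z): return r[0]+r[1]*(z-r[0][2])/r[1][2]
print(at(ray(s,295.6,223.7),.014),at(ray(s,305,222),.014))
for n in('scene5','scene6'):
    L=dict(np.load(n+'.npz'))['img'][210:245,275:320,::-1]; cv2.imwrite(f'pics/{n}p.png',cv2.resize(cv2.convertScaleAbs(L,alpha=3.5),(400,311),interpolation=cv2.INTER_CUBIC))
a=[cv2.imread(f'pics/{n}p.png') for n in('scene5','scene6')]; cv2.imwrite('pics/pp.png',np.hstack(a))
E
```

```text
[0.57198722 0.08073147 0.014     ] [0.58725815 0.10002486 0.014     ]
```

View pics/pp.png

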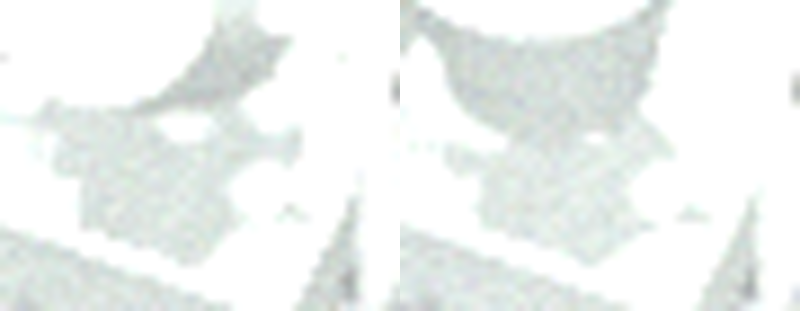

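```bash
python3 - <<'E'
from h import *
s=readout.observe(); print(s['t'],s['position'],s['wrist_force'],s['grip_width']); print(job.close_job())
E
```

```text
26.025 [0.57444947 0.06451244 0.19278852] [-0.05550348 -0.14554866  2.24326491] 0.021243244372541666
the job is handed in; nothing more can be done
None
```

I tipped the cup to about 2.35 rad and emptied it, then swung it back against its stop. I then took the probe from its rack and handed the job in at 26 s, with the gripper still holding it pressed on the ring.

**Last checks that agree:**
- **Point position:** the point shows inside the ring, within about 2 mm of its centre by the wrist camera.
- **Tip and force:** tip travel works out to about 6 mm from the tool height. The wrist force is about 2 to 3 N above its free reading (it is noisy), which fits a half-pushed spring.
- **Grip and tilt:** the finger opening is 21 mm on the handle, and the probe is upright by eye. I did not measure its tilt.
- **Cup:** it is empty, and the handle is back where it started, within camera error.

**Checks that fell short:**
- **Fifth pellet:** I located four pellets in the tray clearly. The fifth shows only as a bright patch under the cup, inside the tray; I saw no stray pellet on the bench.
- **Network reports:** the network's probe and ring positions scattered by 3 to 5 mm, and it never gave a usable probe point. I relied on my own pixel measurements instead.

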